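# Draw a test plate from its rack and clamp it on the hardness tester's stage

## Robot

A 6-joint arm with a two-finger parallel gripper is mounted at the origin on the work surface. World frame = base frame: x ahead of the robot, y to its left, z up, the work surface at z = 0. Lengths are in mm, angles in rad, forces in N, time in s.
With the tool pointing down it reaches from about 275 to 825 mm from the base axis. Payload 4.9 kg.
Tool frame: the origin (TCP) lies at the very end of the fingers, on their centre line; the grasp point (between the pads) lies 19 mm behind it; z points along the fingers, y is the direction in which the jaws open and shut (so a half turn about z gives the same grasp; the last joint's range is limited). The gripper opens to 85 mm and grips with 20 to 120 N. Pads are 22 mm wide; open, the fingers measure 114 mm over their backs; the gripper's body (76 mm by 85 mm) begins 54 mm behind the grasp point. The pads swing forward as they close: fully open they stand 13 mm farther back than shut.
Start: joints at [1.037, 0.326, -0.193, 1.052, 0, 1.437], TCP at [214.075, 506.646, 231.281] pointing down, gripper open.
Joint ranges: [-2.65, 2.65], [-0.97, 1.79], [-1.3, 1.35], [-1.93, 2.1], [-1.47, 1.37], [-3.14, 3.14]. Speed limits (rad/s): [2.57, 2.57, 3.14, 3.14, 3.14, 3.14].

## Interface

Orientations are given as [roll, pitch, yaw] about the fixed x, y, z axes, in that order (R = Rz(yaw) Ry(pitch) Rx(roll)).
In Python, from bench import bot, solve_ik, imaging gives the robot as it stands. Calls block until the motion is done:
- bot.move_ptp(position, orientation): joint-space move of the TCP to a pose.
- bot.movel(position, rot=None, max_speed=150, threshold=None): straight line of the TCP; rot=None keeps the orientation; max_speed is the mean speed in mm/s. With threshold (N) it stops when the force on the tool has changed by that much, and returns True; else False.
- bot.move_j(angles): joint-space move.
- bot.grip(opening, effort=None): opening from 0.0 (shut) to 1.0 (fully open); effort is the grip in N (None keeps the last); returns when the fingers have stopped.
- bot.dwell(seconds).
- solve_ik(position, orientation): joint angles nearest the present ones, or None.
- bot.get_state(): the state.
- imaging.capture(name): name is "scene" or "top" or "wrist"; returns the picture (480x640x3 uint8, blue, green, red); there is no depth.
- imaging.camera_model(name): a dict with "K" (3x3 intrinsics, pixels), "position" and "rotation" of the camera in the world. Camera axes: x right, y up, looking along -z (the intrinsics and any distortion apply to the point x, -y, -z); pixel columns grow to the right and rows downward; lengths in mm; the calibration is good to about 2 mm. A picture is of the moment at which its call begins: read the wrist's pose just before it. camera_model takes no time and is no camera call; for the wrist camera it gives the pose at the moment of the call.
A pose or a line that the arm cannot do raises bot.IKError and nothing moves.
- bot.sign_off(): hands the job in, once; it reports no verdict.
The state is a dict: "t": time; "qpos": joint angles; "joint_velocities": joint speeds; "effort": joint torques, N m; "tcp_pos": TCP position; "orientation": TCP orientation; "contact_force": force on the tool from outside, world axes, zero at the start; "wrist_torque": the same for the moment, N m; "opening": opening from 0.0 (shut) to 1.0 (fully open).
Only numpy, scipy, OpenCV 4.12 (cv2) and the standard library are available. Lean on these libraries where they do the work, as an engineer would, in place of code of your own. Each camera call takes 0.05 s, during which the arm holds its last target. There are 200 camera calls.

## Task

Draw the tallest of the three test plates up out of the slotted rack, lean it on the sloped rest with its foot on the lip and let go of it there to change your grip. Then lay it flat on the raised pad of the stage, inside the four corner pieces, and slide the hold-down slide all the way to its far end stop so that its tongue covers the plate's end. Do not drop the plate or let it fall over, and leave the other plates and the things on the bench where they are.

Things in the scene. Friction and masses are not known exactly. Their poses are not given: they have to be found in the camera images.
- plate: The plate to move: the tallest of three plain aluminium plates standing on edge in the rack: 60 wide (its x), 8 thick (its y), 130 tall (its z). Origin at the centre of its bottom end face. Its slot in the rack varies. About 0.17 kg.
- plate_mid (a point): Centre of that plate's body, 65 up its z from the origin.
- plate_short: Bystander plate in another slot of the rack: 60 wide (x), 8 thick (y), 85 tall (z). Origin at the centre of its bottom end.
- plate_wide: Bystander plate in another slot of the rack: 80 wide (x), 8 thick (y), 90 tall (z). Origin at the centre of its bottom end.
- rack: Fixed black slotted rack, 104 (x) by 150 (y), 52 tall, origin at the centre of its underside. Three slots run along its x at y = -45, 0 and 45, each 11 wide between 4 thick walls; slot floors 12 and wall tops 52 above the bench (40 deep). End bars 6 thick, 34 tall, close the slots at x = -49 and 49.
- rest: Fixed steel sloped rest, base 120 by 80, origin at the centre of its underside; its x is level and points uphill. A board 44 wide, 80 long, 8 thick rises at 45 degrees towards x, with a lip 14 high, square to it, at its low end. A plate stands on the lip and leans on the board; the 130 plate overhangs the board's top by 50 and each side by 8; free space behind the overhang.
- rest_seat (a point): Inner corner of the rest where the board's upper surface meets the lip, at mid width: at x = -45, z = 30 in the rest's frame. The plate's lower bottom edge lies here.
- stage: Fixed dark slab 240 (x) by 200 (y) by 24 tall, origin at the centre of its underside. On it a steel pad 100 (x) by 44 (y), top 34 above the bench, and four L-shaped corner pieces, tops at 39, framing 138 (x) by 68 (y) for the plate, long side along the stage's x (either way round). The long sides are open between the corners (102). Motor on its -y side (to y = -154, 46 tall).
- stage_pad (a point): Centre of the pad's upper face: x = -40, y = 0, z = 34 in the stage's frame. The lying plate's centre belongs 4 above it.
- latch (a joint): Hold-down slide on the stage, m: 0 = open (grip at y = 65 in the stage's frame), 0.065 = far end stop (y = 0); it moves towards the stage's -y at x = 80, needs about 2 N and stays where it is left. Starts within 12 mm of open.
- latch_top (a point): Top centre of the slide's black upright grip: 16 (x) by 24 (y), 38 tall, top 87 above the bench, on a foot 28 (x) by 40 (y) whose top is at 51. A steel tongue, 20 wide (y), 6 thick, reaches 75 from here in the stage's -x, underside 45 above the bench: 3 above the lying plate, of which it covers the last 20 mm when home.
- tape: Bystander: white plastic ring-shaped tape roll lying on the bench, 84 diameter, 22 tall, origin at the centre of its underside.
- block: Bystander: round steel reference block lying on the bench, 64 diameter, 16 tall, origin at the centre of its underside.
Things that resemble listed ones, but are neither listed nor needed, are in the scene too. Several things have the shape of the rest; the one meant has the colours described above.

How it is judged:
By the outcome, as a careful person would: the job done as asked, in the order asked, and still so for the second after the job is handed in, with the robot touching nothing.
It also fails if it takes over 70 s, if anything falls off the work surface, if the arm or the gripper's body presses on something with over 40 N, if the wrist force passes 120 N, or if a joint passes its speed limit or range.

## Working session

There is one attempt and no reset: what is moved stays moved. The work goes in short steps, each a Python script; the robot and the scene stay as the last script left them, time stands still between calls to the robot, and variables do not carry over. Pictures are saved under pics/ and viewed, about 8 in all and at most 12, crops included, and the job is handed in when it is done.

```bash
ls; mkdir -p pics; python3 - <<'E'
from bench import bot, solve_ik, imaging
import cv2, numpy as np
np.set_printoptions(precision=3,suppress=True)
for n in("top","scene"):
    cv2.imwrite(f"pics/{n}0.png",imaging.capture(n))
for n in("top","scene","wrist"):
    print(n,imaging.camera_model(n))
print(bot.get_state())
E
```

```text
pics
top {'K': array([[532.697,   0.   , 321.552],
       [  0.   , 532.697, 235.279],
       [  0.   ,   0.   ,   1.   ]]), 'position': array([ 390.764,   32.302, 1084.277]), 'rotation': array([ 0.131, -0.009, -1.585])}
scene {'K': array([[615.828,   0.   , 316.944],
       [  0.   , 615.828, 239.021],
       [  0.   ,   0.   ,   1.   ]]), 'position': array([1194.345,  597.474,  933.058]), 'rotation': array([ 0.79 , -0.001,  2.271])}
wrist {'K': array([[405.744,   0.   , 317.292],
       [  0.   , 405.744, 236.383],
       [  0.   ,   0.   ,   1.   ]]), 'position': array([140.442, 537.461, 372.522]), 'rotation': array([-0.315,  0.001,  1.172])}
{'t': 0.1, 'qpos': array([ 1.037,  0.327, -0.193,  1.052,  0.   ,  1.437]), 'joint_velocities': array([ 0.   , -0.   ,  0.002, -0.002, -0.001, -0.001]), 'effort': array([  0.001, -44.424,  26.304,   0.008,  -0.   ,   0.   ]), 'tcp_pos': array([213.787, 506.191, 230.584]), 'orientation': array([-3.14 , -0.   ,  2.742]), 'contact_force': array([ 0.278, -0.089, -0.5  ]), 'wrist_torque': array([-0.047,  0.01 ,  0.035]), 'opening': 0.9990989158817379}
```

View pics/top0.png

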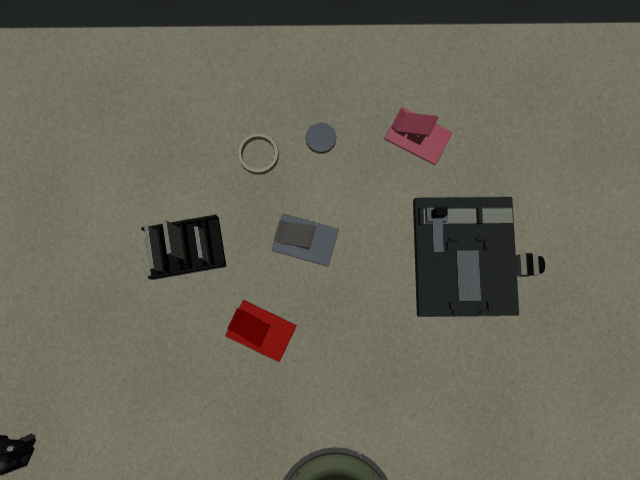

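View pics/scene0.png

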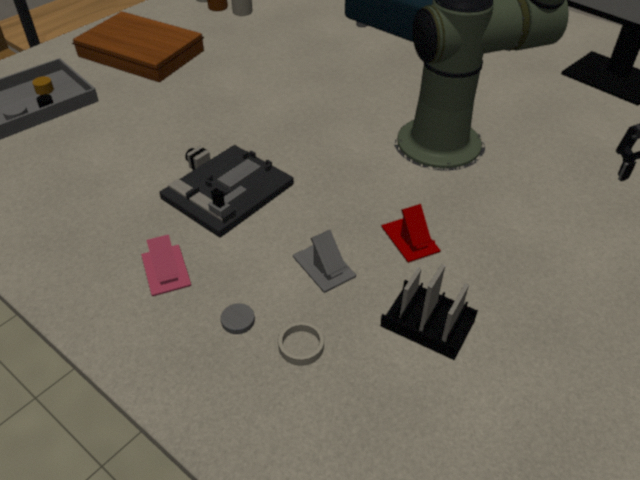

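The top view shows the rack at about (185,247), the grey rest at (305,240) and the stage at (467,257). It also shows the slide's grip at (439,213) and the motor at (530,265). In the scene view the middle plate looks tallest. The pink and red rests are decoys. The grey rest's bare base faces right in the top view, so uphill points to world -y. Next I'll get coarse positions and take closer wrist views.

```bash
cat > h.py <<'E'
from bench import bot, solve_ik, imaging
import cv2, numpy as np
from scipy.spatial.transform import Rotation as Ro
np.set_printoptions(precision=2,suppress=True)
def rm(rpy): return Ro.from_euler('xyz',rpy).as_matrix()
def ray(cm,uv,z):
    uv=np.atleast_2d(np.asarray(uv,float)); K=cm["K"]
    d=np.c_[(uv[:,0]-K[0,2])/K[0,0],-(uv[:,1]-K[1,2])/K[1,1],-np.ones(len(uv))]@rm(cm["rotation"]).T
    p=np.asarray(cm["position"]); return p+d*((z-p[2])/d[:,2])[:,None]
def proj(cm,P):
    q=(np.atleast_2d(P)-cm["position"])@rm(cm["rotation"]); K=cm["K"]
    return np.c_[K[0,2]-K[0,0]*q[:,0]/q[:,2],K[1,2]+K[1,1]*q[:,1]/q[:,2]]
def rpy(z,y):
    "tool orientation from approach axis z and jaw axis y"
    z=np.array(z,float);z/=np.linalg.norm(z);y=np.array(y,float);y-=z*(y@z);y/=np.linalg.norm(y)
    return Ro.from_matrix(np.c_[np.cross(y,z),y,z]).as_euler('xyz')
E
python3 - <<'E'
from h import *
cm=imaging.camera_model("top")
print("base",proj(cm,[0,0,0]))
print("rack top",ray(cm,[[145,228],[219,216],[225,268],[150,278]],40))
print("rest base",ray(cm,[[285,214],[338,240],[329,266],[273,239]],5))
print("stage",ray(cm,[[414,198],[513,197],[519,315],[417,316]],24), "grip",ray(cm,[439,212],87))
s=bot.get_state(); w=imaging.camera_model("wrist")
R=rm(s["orientation"]); print("cam in tool",R.T@(w["position"]-s["tcp_pos"]), "view dir",R.T@rm(w["rotation"])@[0,0,-1], "up",R.T@rm(w["rotation"])@[0,1,0])
E
```

```text
base [[336.12 510.04]]
rack top [[547.17 369.1   40.  ]
 [569.29 223.49  40.  ]
 [465.92 210.68  40.  ]
 [448.43 356.57  40.  ]]
rest base [[577.67  94.68   5.  ]
 [522.43 -13.15   5.  ]
 [469.55   6.1    5.  ]
 [526.28 119.44   5.  ]]
stage [[ 603.9  -168.24   24.  ]
 [ 603.4  -369.97   24.  ]
 [ 366.05 -367.23   24.  ]
 [ 367.08 -165.34   24.  ]] grip [[ 563.51 -202.97   87.  ]]
cam in tool [  79.77    0.04 -141.92] view dir [-0.31  0.    0.95] up [ 0.95 -0.    0.31]
```

```bash
python3 - <<'E'
from h import *
import json
o=rpy([0,0,-1],[0,1,0])
for n,p in dict(rack=(470,290,300),rest=(490,55,270),stage=(450,-262,270)).items():
    bot.move_ptp(p,o); bot.dwell(.3)
    cm=imaging.camera_model("wrist"); cv2.imwrite(f"pics/w_{n}.png",imaging.capture("wrist"))
    json.dump({k:np.asarray(v).tolist() for k,v in cm.items()},open(f"{n}.json","w"))
    print(n,bot.get_state()["tcp_pos"],bot.get_state()["t"])
a=[cv2.imread(f"pics/w_{n}.png") for n in("rack","rest","stage")]
cv2.imwrite("pics/m.png",cv2.resize(np.hstack([a[0],a[1]]),(800,300)))
E
```

```text
rack [469.62 290.53 299.94] 1.7417
rest [490.05  55.81 270.05] 3.0333
stage [ 450.35 -261.35  270.08] 4.6
```

View pics/w_stage.png

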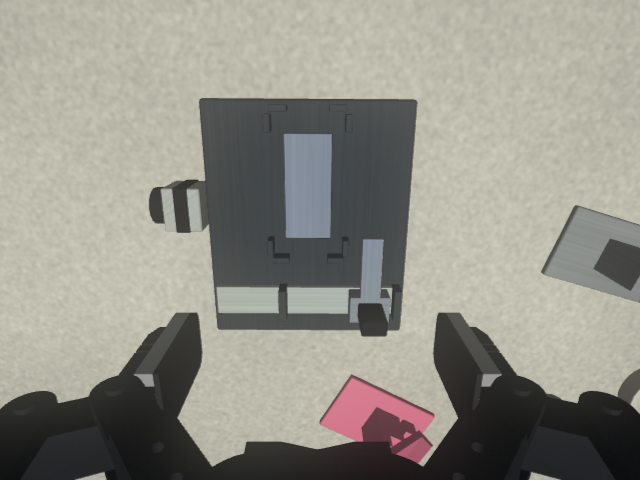

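View pics/w_rack.png

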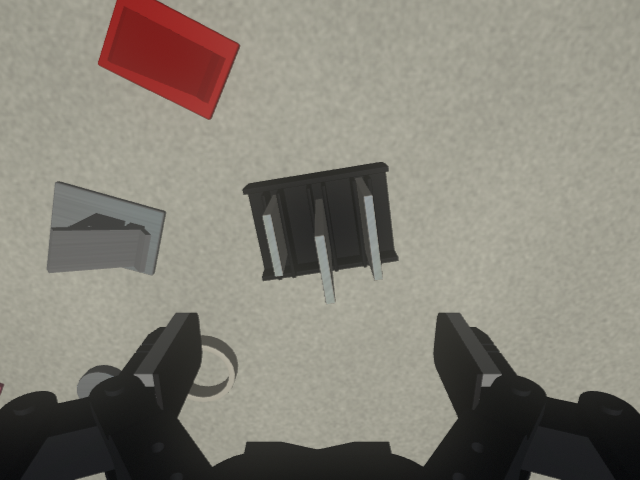

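View pics/w_rest.png

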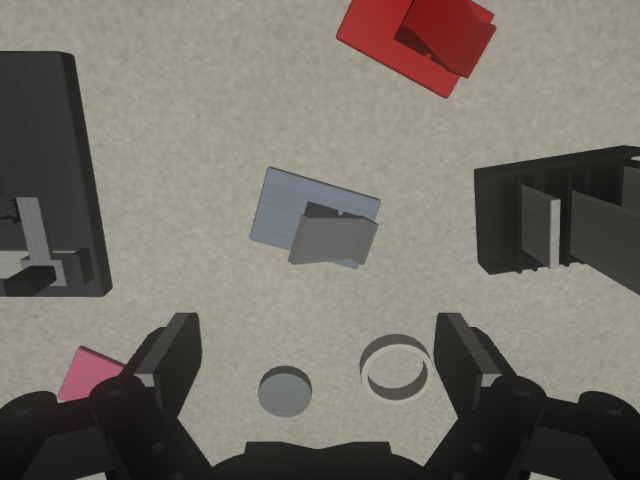

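The stage view shows the pad at (284–331, 134–238), the corner pieces, and the slide's grip at (373,318) with the motor to the left. In the rack view the middle plate is tallest, with its top edge from (318,236) to (330,303). In the rest view the base corners are about (268,167), (380,200), (358,268) and (249,238). Its board rises to the left, which is world -y, and its lip is on the right.

```bash
cat > meas.py <<'E'
from h import *
import json
def ld(n):
    c=json.load(open(n+".json")); return {k:np.array(v) for k,v in c.items()},cv2.imread(f"pics/w_{n}.png")
def rects(m,amin):
    cs,_=cv2.findContours(m.astype(np.uint8)*255,cv2.RETR_EXTERNAL,cv2.CHAIN_APPROX_NONE)
    return [c for c in cs if cv2.contourArea(c)>amin]
def show(name,c,cm,z):
    q=cv2.approxPolyDP(cv2.convexHull(c),4,True)[:,0]
    P=ray(cm,q,z)
    # centre/axes from cast contour
    Q=ray(cm,c[:,0],z)[:,:2].astype(np.float32); r=cv2.minAreaRect(Q)
    print(name,q.tolist(),"\n rect",np.array(r[0]),np.array(r[1]),r[2]); return r
E
python3 - <<'E'
from meas import *
cm,im=ld("rack"); v=im.max(2); s=im.max(2).astype(int)-im.min(2)
roi=np.zeros(v.shape,bool); roi[185:312,255:390]=1
dark=cv2.morphologyEx((v<70).astype(np.uint8),cv2.MORPH_CLOSE,np.ones((25,25)))>0
print("samples",im[270,324],im[250,275],im[240,372],im[150,300],im[230,300])
for c in rects((s<22)&(v>130)&roi,60): 
    for z in (142,102,97): show(f"plate z{z}",c,cm,z)
cm,im=ld("stage"); hsv=cv2.cvtColor(im,cv2.COLOR_BGR2HSV)
print("pad px",hsv[180,308],hsv[180,240],hsv[300,250],hsv[260,372],hsv[150,100])
v=im.max(2); m=(hsv[...,2]>110)&(hsv[...,0]>100)&(hsv[...,0]<130)
for c in rects(m,800): 
    for z in(34,51): show(f"bluish z{z}",c,cm,z)
m=(v<110); m[340:]=0;m[:,:140]=0;m[:,430:]=0
for c in rects(m,4000): show("slab",c,cm,24)
cm,im=ld("rest"); hsv=cv2.cvtColor(im,cv2.COLOR_BGR2HSV)
print("rest px",hsv[205,280],hsv[240,320],hsv[240,370],hsv[150,300])
m=(hsv[...,0]>95)&(hsv[...,0]<135)&(hsv[...,1]>25); m[:150]=0;m[290:]=0;m[:,:230]=0;m[:,400:]=0
for c in rects(m,500): show("restblue",c,cm,6)
E
```

```text
samples [151 155 149] [153 156 149] [152 154 148] [147 161 162] [42 43 43]
plate z142 [[264, 215], [270, 215], [282, 275], [275, 275]] 
 rect [495.52 255.94] [51.13  6.17] 9.402770042419434
plate z102 [[264, 215], [270, 215], [282, 275], [275, 275]] 
 rect [509.63 251.31] [57.95  7.  ] 9.40277099609375
plate z97 [[264, 215], [270, 215], [282, 275], [275, 275]] 
 rect [511.39 250.73] [58.8  7.1] 9.402765274047852
plate z142 [[372, 196], [389, 263], [389, 311], [255, 311], [255, 229]] 
 rect [504.13 294.84] [ 96.9  110.82] 0.10753023624420166
plate z102 [[372, 196], [389, 263], [389, 311], [255, 311], [255, 229]] 
 rect [519.39 295.4 ] [109.83 125.6 ] 0.1075340062379837
plate z97 [[372, 196], [389, 263], [389, 311], [255, 311], [255, 229]] 
 rect [521.3  295.47] [111.44 127.45] 0.107539102435112
pad px [107  38 154] [96 18 72] [ 51  14 178] [105  30 154] [ 26  22 193]
bluish z34 [[381, 239], [380, 287], [363, 296], [363, 239]] 
 rect [ 527.7  -206.27] [61.91 20.11] 0.0008767498075030744
bluish z51 [[381, 239], [380, 287], [363, 296], [363, 239]] 
 rect [ 520.63 -208.74] [59.12 19.2 ] 0.0008214020053856075
bluish z34 [[331, 134], [329, 237], [287, 237], [284, 134]] 
 rect [ 445.75 -270.04] [43.3  98.36] 89.85921478271484
bluish z51 [[331, 134], [329, 237], [287, 237], [284, 134]] 
 rect [ 442.37 -269.64] [41.35 93.94] 89.85920715332031
slab [[200, 99], [416, 101], [397, 329], [362, 335], [218, 328], [149, 208], [151, 191]] 
 rect [ 488.1 -298.9] [255.13 244.49] 89.75138092041016
rest px [107  31 133] [ 30   3 101] [ 45   5 103] [ 26  24 162]
restblue [[258, 210], [269, 169], [378, 201], [372, 220], [290, 245], [267, 231]] 
 rect [523.14  53.33] [116.66  72.61] 73.50526428222656
```

```bash
python3 - <<'E'
from meas import *
cm,im=ld("rack"); im=im.astype(int); s=im.max(2)-im.min(2); v=im.max(2)
m=(s<11)&(v>130); m[:230]=0;m[310:]=0;m[:,:310]=0;m[:,345:]=0
m=cv2.morphologyEx(m.astype(np.uint8),cv2.MORPH_OPEN,np.ones((3,3)))
for c in rects(m,60): show("tall",c,cm,142)
print(ray(cm,[[318,236],[330,303]],142))
cm,im0=ld("rest"); im=im0.astype(int)
m=cv2.GaussianBlur((im[...,0]-im[...,2]+0).astype(np.float32),(5,5),0)>-7; m[:150]=0;m[290:]=0;m[:,:235]=0;m[:,395:]=0
for c in rects(m,500):
    show("rest",c,cm,6); q=cv2.approxPolyDP(c,3,True)[:,0]; print(q.tolist())
crop=cv2.resize(im0[150:285,230:400],None,fx=4,fy=4,interpolation=cv2.INTER_CUBIC)
cv2.imwrite("pics/restcrop.png",crop)
E
```

```text
tall [[318, 236], [323, 236], [334, 302], [325, 300]] 
 rect [516.18 296.73] [58.58  7.41] 9.387799263000488
[[487.36 291.45 142.  ]
 [545.22 301.45 142.  ]]
rest [[267, 168], [378, 199], [377, 226], [364, 262], [356, 268], [292, 263], [250, 239]] 
 rect [531.48  53.49] [125.64  93.83] 73.43262481689453
[[268, 167], [250, 239], [289, 250], [292, 263], [328, 260], [352, 268], [363, 263], [377, 226], [373, 221], [380, 201]]
```

View pics/restcrop.png

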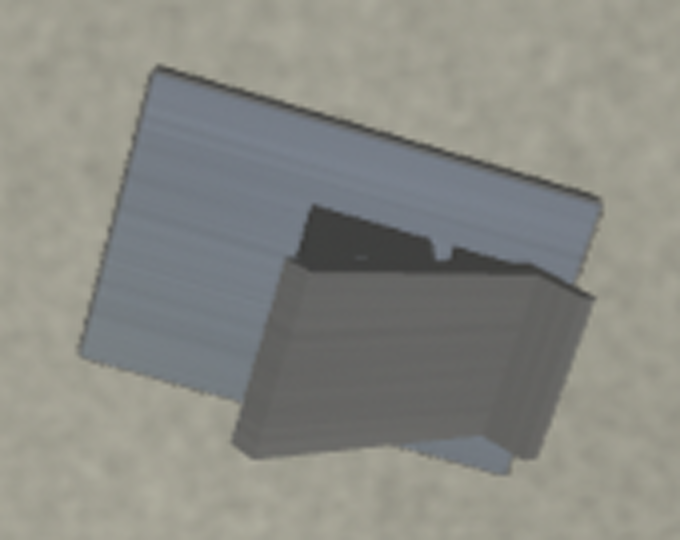

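The close-up shows the seat line from crop (537,265) to (485,435), and the board's top edge from (312,272) to (255,458). The base top corners are (156,68), (600,200), (510,474) and (80,354).

```bash
python3 - <<'E'
from meas import *
cm,im=ld("rest"); f=lambda L:np.array(L)/4-.375+np.array([230,150])
B=ray(cm,f([[156,70],[600,202],[510,474],[80,354]]),6)[:,:2]
print("base",B.mean(0),[np.linalg.norm(B[i]-B[i-1]) for i in range(4)],"uphill dir",np.degrees(np.arctan2(*((B[0]+B[3]-B[1]-B[2])[::-1]))))
S=ray(cm,f([[537,265],[485,435]]),30)[:,:2]; T=ray(cm,f([[312,271],[255,458]]),86.6)[:,:2]
for n,L in(("seat",S),("boardtop",T)):
    d=L[1]-L[0]; print(n,L.mean(0),np.linalg.norm(d),np.degrees(np.arctan2(d[1],d[0])))
d=T.mean(0)-S.mean(0); print("s->t",np.linalg.norm(d),np.degrees(np.arctan2(d[1],d[0])))
a=np.radians(-106.3); x=np.array([np.cos(a),np.sin(a)])
print("seat from base",B.mean(0)-45*x)
print("IK checks")
X=np.r_[x,0]; U=(X+[0,0,1])/2**.5; N=(-X+[0,0,1])/2**.5; Y=np.cross([0,0,1],X)
seat=np.r_[S.mean(0),30]
for n,p,z,y in(("lean",seat+U*93+N*4,-U,N),("lean-up",seat+U*170+N*20,-U,N),("regrip",seat+U*65-N*9,-N,Y),("regrip-up",seat+U*65+N*120,-N,Y),("pad",[445,-270,25],[0,0,-1],[0,1,0]),("latch",[566,-270,60],[0,0,-1],[0,1,0])):
  for s in(1,-1):
    q=solve_ik(p,rpy(z,np.array(y)*s)); print(n,s,q)
a=np.radians(9.39)
for s in(1,-1): print("rack",solve_ik([516.2,296.7,106],rpy([0,0,-1],np.array([-np.sin(a),np.cos(a),0])*s)))
print(bot.get_state()["qpos"])
E
```

```text
base [524.63  53.09] [np.float64(77.98329311928356), np.float64(117.21086934455764), np.float64(77.90179486425242), np.float64(119.353878689504)] uphill dir -106.5092175135393
seat [536.25  96.  ] 45.82606224741652 -14.421280420341379
boardtop [521.01  41.97] 43.661757849202864 -16.63476135152297
s->t 56.13598567014288 -105.75423256459524
seat from base [537.26  96.28]
IK checks
lean 1 [-0.51  0.53 -0.55  0.71  0.76 -0.31]
lean -1 [-0.51  0.53 -0.55  0.71  0.76  2.83]
lean-up 1 [-0.59  0.45 -0.46  0.95  0.74 -0.42]
lean-up -1 [-0.59  0.45 -0.46  0.95  0.74  2.72]
regrip 1 [ 0.29  0.83 -0.05  1.19 -0.63  2.31]
regrip -1 [ 0.29  0.83 -0.05  1.19 -0.63 -0.83]
regrip-up 1 [ 0.4   0.85  0.25  1.54 -0.58  2.43]
regrip-up -1 [ 0.4   0.85  0.25  1.54 -0.58 -0.71]
pad 1 [-0.69  0.51 -0.52  0.54  0.   -0.69]
pad -1 [-0.69  0.51 -0.52  0.54  0.    2.45]
latch 1 [-0.56  0.62 -0.19  0.76  0.   -0.56]
latch -1 [-0.56  0.62 -0.19  0.76  0.    2.58]
rack [ 0.4   0.52 -0.24  0.81  0.    0.23]
rack [ 0.4   0.52 -0.24  0.81  0.   -2.91]
[-0.67  0.25 -0.2   1.12  0.   -0.67]
```

Everything is consistent: seat at about (536.8, 96.1), uphill heading -106.2°, plate at (516.2, 296.7) with yaw 9.4°, and pad at (445.8, -270.0). I'll grasp the plate and lean it.

```bash
cat >> h.py <<'E'
a=np.radians(-106.2); X=np.array([np.cos(a),np.sin(a),0]); Z=np.array([0,0,1.]); Y=np.cross(Z,X)
U=(X+Z)/2**.5; N=(Z-X)/2**.5; seat=np.array([536.8,96.1,30])
def st(m=""):
    s=bot.get_state(); print(m,"t%.1f"%s["t"],"tcp",s["tcp_pos"],"F",s["contact_force"],"op %.3f"%s["opening"])
    return s
def snap(cam,f,crop=None,k=1):
    im=imaging.capture(cam)
    if crop: x0,y0,x1,y1=crop; im=im[y0:y1,x0:x1]
    cv2.imwrite("pics/"+f,cv2.resize(im,None,fx=k,fy=k,interpolation=cv2.INTER_CUBIC))
E
python3 - <<'E'
from h import *
b=np.radians(9.39); o=rpy(-Z,[-np.sin(b),np.cos(b),0]); p=np.array([516.2,296.7,0])
bot.move_ptp(p+Z*200,o); bot.grip(.5,50)
bot.movel(p+Z*107,max_speed=100); st("at")
bot.grip(0,50); s=st("grip")
bot.movel(s["tcp_pos"]+Z*12,max_speed=40); st("up12")
bot.movel(p+Z*262,max_speed=150); st("up")
ol=rpy(-U,N)
bot.move_ptp(seat+U*155+N*19+Z*60,ol); st("above")
snap("scene","lean_above.png",(230,130,490,330),3)
E
```

```text
at t8.2 tcp [516.74 296.93 107.69] F [ 0.18  0.44 -0.67] op 0.504
grip t8.6 tcp [516.71 296.84 107.66] F [-0.25  0.8   2.52] op 0.090
up12 t9.1 tcp [516.8  296.91 119.82] F [ 0.69 -0.32 -1.96] op 0.089
up t10.2 tcp [515.64 296.45 260.93] F [-0.5  -0.52 -2.29] op 0.088
above t11.4 tcp [510.12   4.28 213.03] F [-0.15 -0.27 -1.57] op 0.086
```

View pics/lean_above.png

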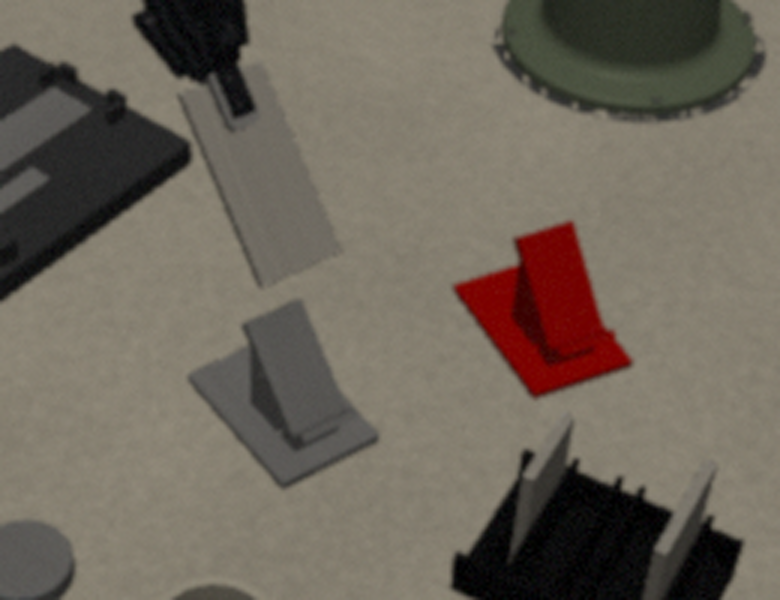

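The plate is held and aligned above the rest's board, with its foot at (300,270) in the crop. Next I'll lower it, touch the board, then touch the lip.

```bash
python3 - <<'E'
from h import *
L=95.7
loc=lambda: (lambda d:print("  foot U %.1f  face N %.1f"%(d@U-L,d@N-4)))(bot.get_state()["tcp_pos"]-seat)
bot.movel(seat+U*(L+8)+N*16,max_speed=120); st(); loc()
h=bot.movel(seat+U*(L+8)+N*1,max_speed=15,threshold=4); s=st(f"board {h}"); loc()
p=s["tcp_pos"]+N*.7; bot.movel(p,max_speed=10)
h=bot.movel(p-U*14,max_speed=15,threshold=5); s=st(f"lip {h}"); loc()
snap("scene","leaned.png",(230,130,490,330),3)
E
```

```text
t12.4 tcp [519.89  36.54 115.15] F [-0.12  0.91 -1.69] op 0.084
  foot U 8.3  face N 12.4
board True t13.2 tcp [516.99  28.37 105.78] F [2.03 0.33 0.75] op 0.086
  foot U 7.8  face N -0.3
lip True t14.1 tcp [518.5   33.78 100.81] F [-2.02 -2.21  3.73] op 0.086
  foot U 0.3  face N 0.1
```

View pics/leaned.png

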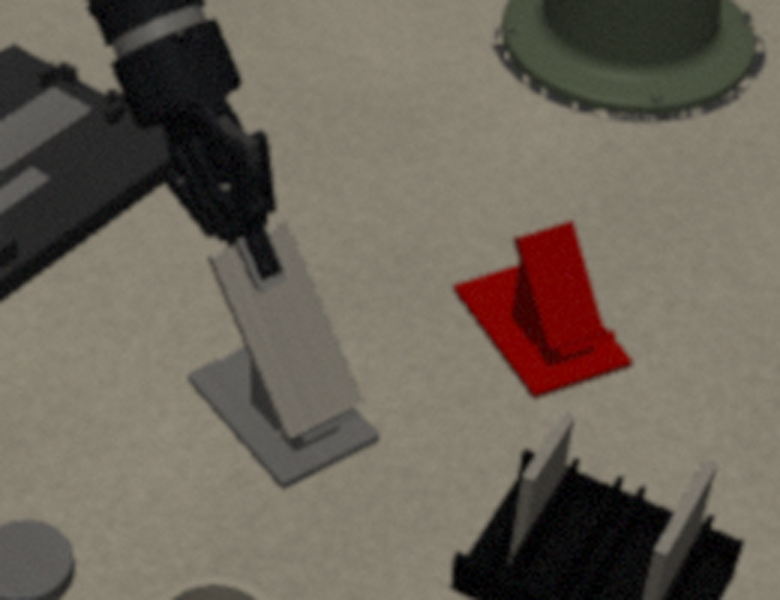

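The plate is seated: foot at 0.3 mm from the lip and face at 0.1 mm from the board, and the view agrees. I'll release it, back out and check.

```bash
python3 - <<'E'
from h import *
s=st(); d=s["tcp_pos"]-seat; print("Y off",d@Y)
bot.grip(.3); bot.dwell(.2); st("open")
bot.movel(s["tcp_pos"]+U*90,max_speed=120); st("out")
bot.move_ptp(seat+X*60+Z*290,rpy(-Z,-X)) if solve_ik(seat+X*60+Z*290,rpy(-Z,-X)) is not None else print("no via")
bot.grip(1.0)
bot.move_ptp(seat+U*65+N*130,rpy(-N,-Y)); s=st("pre")
w=imaging.camera_model("wrist")
snap("wrist","pre.png")
L0=U*65+N*8
c=[seat+Y*(d@Y)+U*u+Y*v+N*8 for u,v in((0,-30),(0,30),(130,30),(130,-30))]
print("expected corners",proj(w,c).tolist(), s["qpos"])
E
```

```text
t14.2 tcp [518.48  33.77 100.76] F [-2.18 -3.31  3.57] op 0.087
Y off -0.20414776080504865
open t14.7 tcp [517.83  34.   100.06] F [-0.61  0.06 -0.3 ] op 0.301
out t15.6 tcp [500.47 -26.95 164.05] F [-1.09 -0.13 -0.16] op 0.298
pre t17.8 tcp [550.09 139.97 168.57] F [-0.2  -0.04  0.93] op 0.998
expected corners [[359.6112735991594, 311.8590633716566], [277.4889430769615, 311.96325142467447], [270.78612141536524, 128.12830413139375], [365.91517134410515, 127.94281271968214]] [ 0.41  0.86  0.28  1.57 -0.57 -0.7 ]
```

View pics/pre.png

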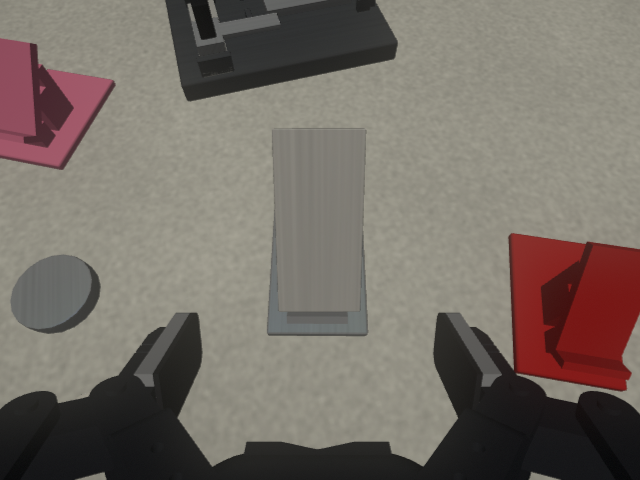

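The plate leans exactly where predicted, with corners at about (273,129), (366,129), (359,311) and (278,311). I'll re-grip it by its long sides and carry it to the stage.

```bash
python3 - <<'E'
from h import *
g=seat+U*65-N*9
h=bot.movel(g,max_speed=90,threshold=8); s=st(f"down {h}"); print((s["tcp_pos"]-seat)@np.c_[U,Y,N])
if not h:
    bot.grip(0,50); s=st("grip"); print((s["tcp_pos"]-seat)@np.c_[U,Y,N])
    bot.movel(s["tcp_pos"]+N*15,max_speed=40); st("up15")
    bot.movel(s["tcp_pos"]+N*90+Z*50,max_speed=120); st("up")
    bot.move_ptp([445.8,-270,160],rpy(-Z,[0,1,0])); st("above pad")
    bot.movel([445.8,-270,80],max_speed=100); bot.dwell(.3); st("above")
    w=imaging.camera_model("wrist"); snap("wrist","abovepad.png")
    print(proj(w,[[445.8+u,-270+v,80+17] for u,v in((-65,-30),(-65,30),(65,30),(65,-30))]).tolist())
E
```

```text
down False t19.6 tcp [522.56  46.21  69.87] F [ 0.49  0.77 -0.78] op 0.999
[64.88  0.25 -8.5 ]
grip t19.9 tcp [522.49  46.37  69.98] F [0.13 4.64 3.19] op 0.685
[64.86  0.13 -8.32]
up15 t20.5 tcp [525.51  56.69  80.49] F [ 0.48  0.07 -2.09] op 0.685
up t21.6 tcp [539.84 107.14 183.  ] F [ 0.08  0.78 -1.46] op 0.685
above pad t23.1 tcp [ 446.11 -269.22  159.81] F [-0.38 -0.22 -1.87] op 0.685
above t24.3 tcp [ 446.05 -270.23   80.46] F [-0.44  0.31 -1.37] op 0.689
[[219.1536602814345, 153.8789768934661], [416.03149102840615, 154.0271706991137], [391.4574318010857, 479.76808915784466], [243.1182018687774, 479.6591726282049]]
```

View pics/abovepad.png

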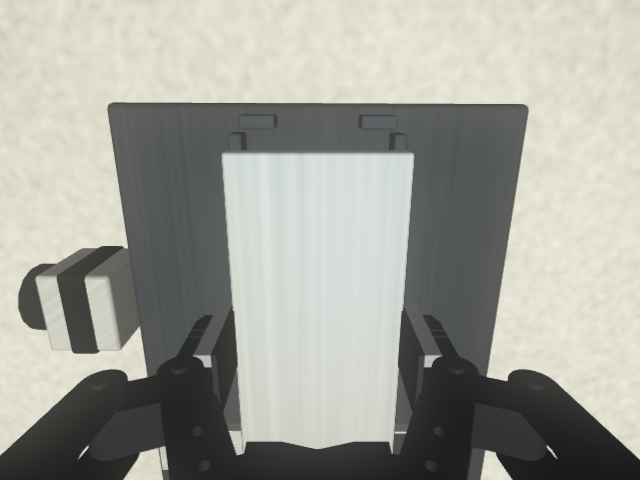

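The plate is centred between the corner side pieces: plate centre at column 317.5, corner inner faces at about 245 and 390. I'll check the end-piece gap by ray, then lower onto the pad.

```bash
python3 - <<'E'
from h import *
w=imaging.camera_model("wrist")
print("end piece inner x (expect 376.8)",ray(w,[[258,129],[378,129]],39),"sides (expect -304,-236)",ray(w,[[245,140],[390,140]],39),"plate edge",ray(w,[[222,153],[413,153]],93))
bot.movel([445.8,-270,36],max_speed=60); st("36")
h=bot.movel([445.8,-270,18],max_speed=12,threshold=4); s=st(f"touch {h}")
snap("scene","touch.png",(150,130,310,250),5)
E
```

```text
end piece inner x (expect 376.8) [[ 376.72 -295.97   39.  ]
 [ 376.68 -243.5    39.  ]] sides (expect -304,-236) [[ 381.42 -301.92   39.  ]
 [ 381.38 -237.98   39.  ]] plate edge [[ 380.91 -299.96   93.  ]
 [ 380.87 -239.98   93.  ]]
36 t25.3 tcp [ 445.98 -270.16   36.14] F [ 0.77 -0.38 -1.39] op 0.684
touch True t26.2 tcp [ 445.74 -269.97   25.91] F [-1.03  0.37  4.3 ] op 0.687
```

View pics/touch.png

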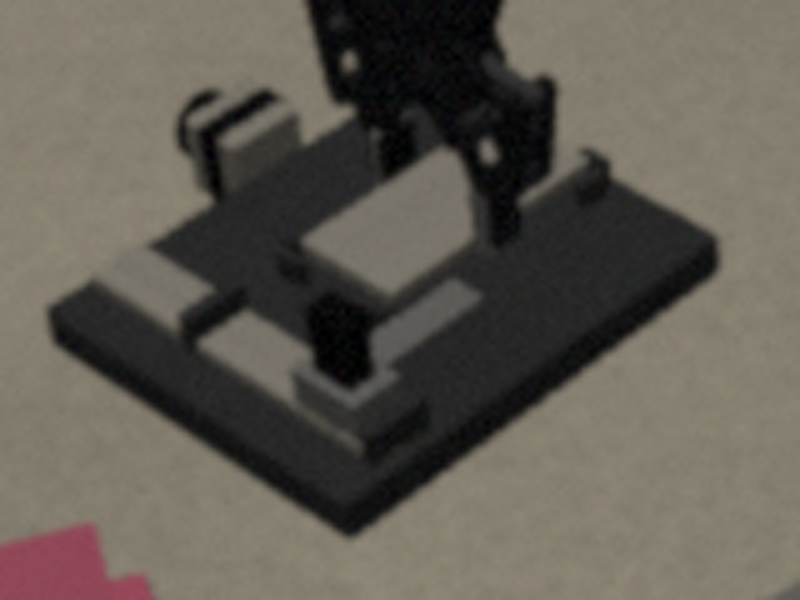

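Contact came at TCP z 25.9 mm, against 25.7 expected. The view shows the plate flat between the corner pieces. I'll release it and push the slide home.

```bash
python3 - <<'E'
from h import *
bot.grip(.95); bot.dwell(.2); st("open")
bot.movel([445.8,-270,170],max_speed=100)
bot.move_ptp([565.8,-130,160],rpy(-Z,[0,1,0])); bot.grip(0)
bot.movel([565.8,-130,63],max_speed=120); st("pre")
h=bot.movel([565.8,-230,63],max_speed=50,threshold=15); st(f"push {h}")
h=bot.movel([565.8,-262,63],max_speed=20,threshold=15); s=st(f"push2 {h}")
bot.movel(s["tcp_pos"]+[0,25,0],max_speed=60); bot.movel([565.8,s["tcp_pos"][1]+25,170]); 
bot.move_ptp([450,-130,270],rpy(-Z,[0,1,0])); bot.dwell(.3); st()
a=imaging.capture("scene")[130:250,150:310]; 
bot.move_ptp([450,-262,270],rpy(-Z,[0,1,0])); bot.dwell(.3)
w=imaging.camera_model("wrist"); b=imaging.capture("wrist")[80:350,140:440]
cv2.imwrite("pics/fin.png",np.hstack([cv2.resize(a,(400,300)),cv2.resize(b,(400,360))[:300]])); cv2.imwrite("pics/fin_w.png",cv2.resize(b,(600,540)))
print("expected plate",proj(w,[[445.8+u,-270+v,42] for u,v in((-65,-30),(-65,30),(65,30),(65,-30))]).tolist(),"tongue tip",proj(w,[[490.8,-280,51],[490.8,-260,51]]).tolist(),"grip",proj(w,[565.8,-270,87]).tolist())
E
```

```text
open t26.8 tcp [ 444.95 -269.34   25.14] F [-0.27  0.3  -0.37] op 0.952
pre t30.8 tcp [ 566.41 -130.21   63.66] F [-0.36 -0.71  0.39] op -0.003
push False t33.0 tcp [ 565.81 -229.92   62.95] F [-0.62  1.11 -0.94] op 0.001
push2 True t33.9 tcp [ 565.39 -244.93   62.58] F [-0.13  1.25  0.4 ] op 0.000
 t36.4 tcp [ 450.26 -130.38  269.02] F [-0.07 -0.65 -0.75] op -0.001
expected plate [[272.69573603759886, 116.07575081952902], [341.27384785045604, 116.24431281638118], [338.50806818498575, 255.303628254353], [276.9373576859747, 255.17334523700788]] tongue tip [[296.7466110771303, 238.66505795199993], [318.06659392423245, 238.71103840136288]] grip [[306.931450255549, 329.26538644640095]]
```

View pics/fin_w.png

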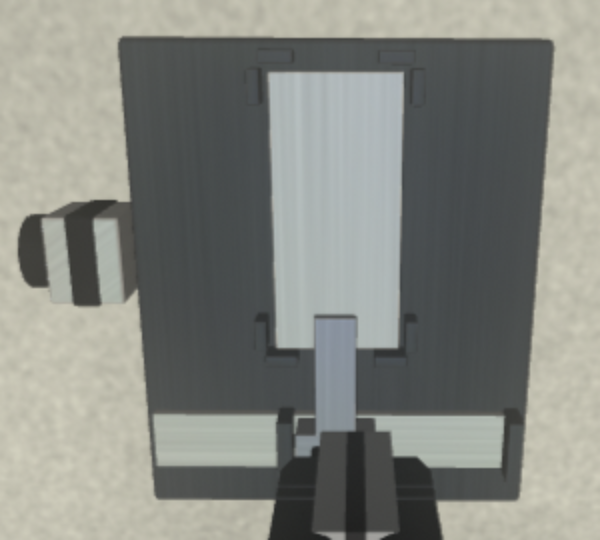

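The plate lies inside all four corner pieces, with its end at crop row 348. The tongue (315–357, from row 316) covers that end, and the slide's foot sits against its stop at (294,435). I'll push once more to confirm the end stop, retreat and measure the tongue. If it reads home, I'll hand in.

```bash
python3 - <<'E'
from h import *
o=rpy(-Z,[0,1,0])
bot.move_ptp([565.8,-200,160],o); bot.movel([565.8,-215,63],max_speed=120)
h=bot.movel([565.8,-255,63],max_speed=20,threshold=22); s=st(f"push {h}")
bot.movel(s["tcp_pos"]+[0,25,0],max_speed=60); bot.movel([565.8,s["tcp_pos"][1]+25,200]); bot.move_ptp([450,-262,270],o); bot.dwell(.3)
w=imaging.camera_model("wrist"); im=imaging.capture("wrist"); hsv=cv2.cvtColor(im,cv2.COLOR_BGR2HSV)
m=(hsv[...,2]>110)&(hsv[...,0]>100)&(hsv[...,0]<130)&(hsv[...,1]>20); m[:236]=0;m[285:]=0;m[:,:290]=0;m[:,325:]=0
ys,xs=np.nonzero(m); xs=xs[ys<285]; c=ray(w,[np.median(xs),262],51)[0]; print("tongue centre",c,"want y -270")
snap("top","end.png",(120,90,560,350),1.8); 
if h and abs(c[1]+270)<3.5: bot.sign_off(); print("signed off")
st()
E
```

```text
push True t40.7 tcp [ 565.43 -244.81   62.69] F [0.09 2.92 1.3 ] op -0.001
tongue centre [ 513.72 -270.63   51.  ] want y -270
the job is handed in; nothing more can be done
signed off
the job is handed in; nothing more can be done
```

The job is handed in at about 43 s, under the 70 s limit, and my checks on the plate and the slide passed.

- **Moving the plate:** I drew the tallest plate (middle slot) out of the rack. I leaned it on the grey steel rest with light contact on the board and the lip, then let go and backed out. A wrist picture showed it standing exactly where predicted.
- **Laying it down:** I re-gripped it across its width and lowered it onto the pad. Contact came at TCP height 25.9 mm, against 25.7 mm expected. After release, a picture showed it flat inside all four corner pieces.
- **Hold-down slide:** I pushed it until it stopped. A second, harder push (22 N) stopped at the same place, y = -244.8 mm against -244.9 mm before. The tongue's centre measured y = -270.6 mm, against -270 mm for fully home, and it covers the plate's end.

**Not checked:** the final overview picture could not be viewed because the picture limit was reached. I did not check the other plates and bench items again at the very end. No unexpected contact showed in the forces I read between moves. One picture, taken with the plate leaned, showed the two remaining plates still upright in the rack.

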